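Turn specimens over into a clean tray

TASK

Turn the specimen blocks over into the clean tray without touching them: cap their tray squarely, rim to rim, with the empty tray that lies mouth down on the bench, let go, and push the capped pair along the ledge until both trays are fully home in the cage of the turn-over stand. Then turn the crank half a turn, over the top to its other stop, so that the clean tray is underneath with all the blocks in it. Do not shift the bottles, beaker or stacked dishes.

Things in the scene. Friction and masses are not known exactly. Their poses are not given: they have to be found in the camera images.
- stand: turn-over stand, fixed, place and yaw vary. Origin on the bench under the crank axis; z up; y is the push direction: ledge, gap, cage, bearing, crank in turn. In its frame, mm: base plate x -75..75, y -180..160, 12 high; bearing upright y 125..151, x -35..35, top z 91; crank axis along y at x 0, z 65; crank arm y 158..168; handle y 170..240, 85 from the axis
- ledge (a point): middle of the top face of the fixed ledge, 36 mm above the bench, same axes as the stand, at the stand's x 0, y -102.5 mm. The ledge is 90 wide, y -175..-30 of the stand, with guide rails at x -44..-39 and 39..44, tops 42 mm above the bench. A 20 to 30 mm gap lies between it and the cage mouth
- home (a point): fixed point inside the cage, on the crank axis, at the stand's y 50 mm: both trays' centres reach this y when fully home (against the end plate at y 110), 10 mm of them then projecting. Cage: open tunnel, mouth at y 0 facing the ledge, sides flared to y -10, inside 70 wide, z 35..95, outside 78 wide, z 31..99; it turns with the crank
- carriage (a joint): turn of cage and crank about the stand's y axis, rad: 0 (start, at its stop) has the crank arm level towards the stand's -x; grows as the handle goes up and over the top; stops at 3.14, arm level towards +x. Light friction and damping (under 0.5 N m)
- handle (a point): middle of the crank handle: round bar, 14 mm diameter, 70 mm long along the stand's y, its sleeve spins freely. At the start 85 mm towards the stand's -x from the axis and 65 mm above the bench. It can be pinched from above, pads either side along the stand's x, all the way round
- full_center (a point): the loaded tray, open side up on the ledge: stainless steel, 62 (its x) x 120 (its y, along the push direction) x 28 mm, walls and floor 4 mm, plain straight sides. The point is its centre, half-way up (50 mm above the bench); its z points out of its mouth at the start
- clean_center (a point): the empty clean tray, the same make and size (62 along its x, 120 along its y, 28 high, about 0.13 kg), lying mouth DOWN on the bench to the right. The point is its centre, half-way up (14 mm above the bench); its z points up at the start, away from its mouth. Set on the loaded tray its centre is 28 mm above that tray's centre
- clean_tray: the same clean tray; origin at the centre of its rim (mouth) plane, same axes
- full_tray: the loaded tray; origin at the centre of its underside, same axes as its centre point
- block_a_center (a point): one of three specimen blocks lying loose side by side in the full tray: 44 x 30 x 16 mm stepped resin block; the point is its centre. Not to be touched
- block_b_center (a point): one of three specimen blocks lying loose side by side in the full tray: 44 x 30 x 16 mm stepped resin block; the point is its centre. Not to be touched
- block_c_center (a point): one of three specimen blocks lying loose side by side in the full tray: 44 x 30 x 16 mm stepped resin block; the point is its centre. Not to be touched
- block_a: the block of that letter; origin at the centre of its underside
- block_b: the block of that letter; origin at the centre of its underside
- block_c: the block of that letter; origin at the centre of its underside
- reagent: amber bottle, 76 mm across, 150 mm tall, bystander; origin at the centre of its underside
- wash: white bottle, 64 mm across, 150 mm tall, bystander; origin at the centre of its underside
- beaker: beaker, 72 mm across, 80 mm tall, bystander; origin at the centre of its underside
- dishes: stack of two closed culture dishes, 90 mm across, 34 mm tall, bystander beside the clean tray (they may have swapped places); origin at the centre of its underside

How it is judged:
By the outcome, as a careful person would: the job done as asked, in the order asked, and still so for the second after the job is handed in, with the robot touching nothing.
It also fails if it takes over 72 s, if anything falls off the work surface, if the arm or the gripper's body presses on something with over 40 N, if the wrist force passes 120 N, or if a joint passes its speed limit or range.

ROBOT

A 6-joint arm with a two-finger parallel gripper is mounted at the origin on the work surface. World frame = base frame: x ahead of the robot, y to its left, z up, the work surface at z = 0. Lengths are in m, angles in rad, forces in N, time in s.
With the tool pointing down it reaches from about 0.35 to 0.85 m from the base axis. Payload 8.1 kg.
Tool frame: the origin (TCP) lies midway between the tips of the shut fingers; the grasp point (between the pads) lies 19 mm behind it; z points along the fingers, y is the line along which they close (so a half turn about z gives the same grasp; the last joint's range is limited). The gripper opens to 93 mm and grips with 3 to 60 N. Pads are 15 mm wide; open, the fingers measure 128 mm over their backs; the gripper's body (75 mm by 188 mm) begins 65 mm behind the grasp point.
Start: joints at [-1.257, 0.13, 1.488, -0, 1.523, -0.085], TCP at [0.233, -0.553, 0.219] pointing down, gripper open.
Joint ranges: [-2.96, 2.96], [-0.89, 2.26], [0.02, 2.5], [-1.34, 4.48], [0, 2.73], [-2.66, 2.66]. Speed limits (rad/s): [2.39, 2.39, 2.79, 3.14, 3.14, 3.14].

INTERFACE

Orientations are given as a rotation vector (axis times angle).
In Python, from plant import read_state, read_camera, camera_model, close_job gives the robot as it stands. The module is installed in compiled form; this text tells all that it offers.
- The arm moves only by the tool carry_out, never from a script. Its argument "moves" is a list of rows, each an object of numbers: "jaw": the finger opening in m, from 0 to 0.093; "dx", "dy", "dz": the shift along the tool's x, y, z in m; "yaw": the turn about the tool's z in rad. In form: [{"jaw": .., "dx": .., "dy": .., "dz": .., "yaw": ..}, ...]. A call has 1 to 8 rows; each row shifts and turns the commanded pose from where the row before left it, along the tool's axes as they then stand; what a row does not reach is not made up. A row lasts 1/8 s, in which the tool goes at most 62.5 mm and 10.7 degrees, less where a joint would pass 70% of its speed; a pose out of reach is approached as far as the arm can. A call is refused whole if a number of a shift passes 0.0625 or a number of a turn 0.188, either way. A call with a gripper value outside its range is refused whole. The fingers move at their own pace and stop on an object; "grip_force" is the grip in N (left out, the last holds). Time passes only in rows, so rows that do not move let the fingers close. It gives the time, the measured TCP pose, the force, the opening and the grip force at its end, in the units of the state.
- read_state(): the state, without advancing time (a new reading comes with each control period).
- read_camera(name): name is "side" or "top"; returns the picture (480x640x3 uint8, red, green, blue); there is no depth.
- camera_model(name): a dict with "camera_matrix" (3x3 intrinsics, pixels), "k1" (the pictures are not rectified: a ray, as slopes to the right and down, at radius r is drawn at 1 + k1 r^2 times it, then the intrinsics apply), "view" (4x4, takes a point from world to camera coordinates). Camera axes: x right, y up, looking along -z (the intrinsics and any distortion apply to the point x, -y, -z); pixel columns grow to the right and rows downward; lengths in m; the calibration is good to about 2 mm. A picture is of the moment at which its call begins. camera_model takes no time and is no camera call.
- close_job(): hands the job in; it is judged then, once.
The state is a dict: "t": time; "q": joint angles; "dq": joint speeds; "joint_torque": joint torques, N m; "tool_pos": TCP position; "orientation": TCP orientation; "force": force on the tool from outside, world axes, zero at the start; "wrist_torque": the same for the moment, N m; "opening": finger opening in m; "gripper_force": force on a finger pad.
Only numpy, scipy, OpenCV 4.12 (cv2) and the standard library are available. Lean on these libraries where they do the work, as an engineer would, in place of code of your own. Each camera call takes 0.05 s, during which the arm holds its last target. There are 200 camera calls.

## Working session

There is one attempt and no reset: what is moved stays moved. The work goes in short steps, Python scripts to look and compute and a tool call to move; the robot and the scene stay as the last step left them, time stands still between calls to the robot, and variables do not carry over. Pictures are saved under pics/ and viewed, at most 10 in all, crops included, and the job is handed in when it is done.

Besides the shell and the picture viewer there is one more tool, called after "Call:" as name(argument=value, ...) on one line, values as JSON. carry_out: Moves the arm, as the interface text tells. Its arguments: {"type":"object","properties":{"moves":{"type":"array","items":{"type":"object","properties":{"jaw":{"type":"number"},"dx":{"type":"number"},"dy":{"type":"number"},"dz":{"type":"number"},"yaw":{"type":"number"}}}},"grip_force":{"type":"number"}},"required":["moves"]}

```bash
mkdir -p pics
cat > h.py <<'E'
import numpy as np, cv2
from plant import read_state, read_camera, camera_model, close_job
def proj(name,P):
    m=camera_model(name);V=np.array(m["view"]);K=np.array(m["camera_matrix"])
    p=(V@np.c_[np.atleast_2d(P),np.ones(len(np.atleast_2d(P)))].T).T
    s=np.c_[p[:,0]/-p[:,2],-p[:,1]/-p[:,2]]; s=s*(1+m["k1"]*(s**2).sum(1,keepdims=True))
    return s@K[:2,:2].T+K[:2,2]
def ray(name,uv):
    m=camera_model(name);V=np.array(m["view"]);K=np.array(m["camera_matrix"])
    d=(np.atleast_2d(uv)-K[:2,2])@np.linalg.inv(K[:2,:2]).T; s=d.copy()
    for _ in range(20): s=d/(1+m["k1"]*(s**2).sum(1,keepdims=True))
    D=np.c_[s[:,0],-s[:,1],-np.ones(len(s))]@V[:3,:3]; o=-V[:3,:3].T@V[:3,3]
    return o,D/np.linalg.norm(D,axis=1,keepdims=True)
def onz(name,uv,z):
    o,D=ray(name,uv); return o+D*((z-o[2])/D[:,2:])
def tri(a,b):  # (name,uv) pairs
    (o1,d1),(o2,d2)=ray(*a),ray(*b);out=[]
    for x,y in zip(d1,d2):
        t=np.linalg.lstsq(np.c_[x,-y],o2-o1,rcond=None)[0]
        p,q=o1+t[0]*x,o2+t[1]*y; out.append(np.r_[(p+q)/2,np.linalg.norm(p-q)])
    return np.array(out)
E
python3 - <<'E'
from h import *
for n in("top","side"):
    cv2.imwrite(f"pics/{n}0.png",read_camera(n)[:,:,::-1]); m=camera_model(n); V=np.array(m["view"]); print(n,np.round(-V[:3,:3].T@V[:3,3],3),np.round(V[:3,:3],2).tolist(),np.array(m["camera_matrix"])[0,0],m["k1"])
s=read_state();print(s["t"],s["tool_pos"],s["orientation"],s["opening"])
E
```

```text
top [0.374 0.059 1.254] [[0.0, -1.0, 0.01], [0.98, 0.0, 0.18], [-0.18, 0.01, 0.98]] 585.4650108665988 -0.0555755237465683
side [ 0.563 -0.903  0.785] [[1.0, -0.03, 0.0], [0.02, 0.6, 0.8], [-0.02, -0.8, 0.6]] 583.1368560415403 0.06107144851230563
0.1 [ 0.23285916 -0.55240788  0.21769671] [-3.07773675e+00 -6.21873291e-01  2.57812740e-04] 0.09306605385926138
```

View pics/top0.png

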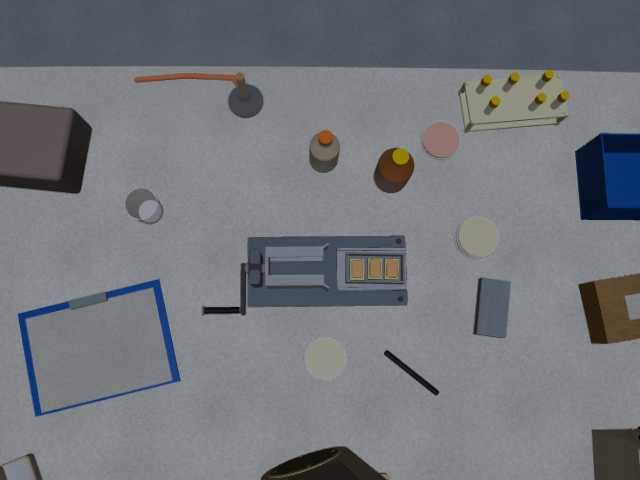

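View pics/side0.png

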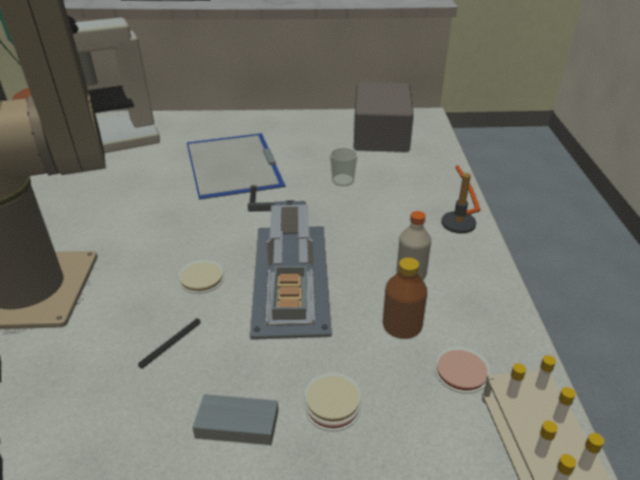

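Run:
```python
import cv2,numpy as np
t=cv2.imread("pics/top0.png");s=cv2.imread("pics/side0.png")
a=cv2.resize(t[225:345,235:415],None,fx=4,fy=4,interpolation=cv2.INTER_CUBIC)
b=cv2.resize(t[270:345,465:520],None,fx=4,fy=4,interpolation=cv2.INTER_CUBIC)
print(t[307,492],t[307,480],t[270,320],t[300,320],s[410,235],s[430,235],s[320,300],t[340,440])
c=np.zeros((600,800,3),np.uint8);c[:480,:720]=a
cv2.imwrite("pics/c1.png",c[:480,:720])
d=np.zeros((600,800,3),np.uint8)
x=cv2.resize(s[195:345,240:340],None,fx=4,fy=4,interpolation=cv2.INTER_CUBIC);d[:600,:400]=x
y=cv2.resize(s[385:450,185:285],None,fx=4,fy=4,interpolation=cv2.INTER_CUBIC);d[:260,400:]=y
d[280:580,400:620]=b
cv2.imwrite("pics/c2.png",d)
```

```text
[104  93  84] [104  93  84] [90 74 66] [94 79 70] [114 114 102] [109 108 100] [125 125 119] [135 131 129]
```

View pics/c1.png

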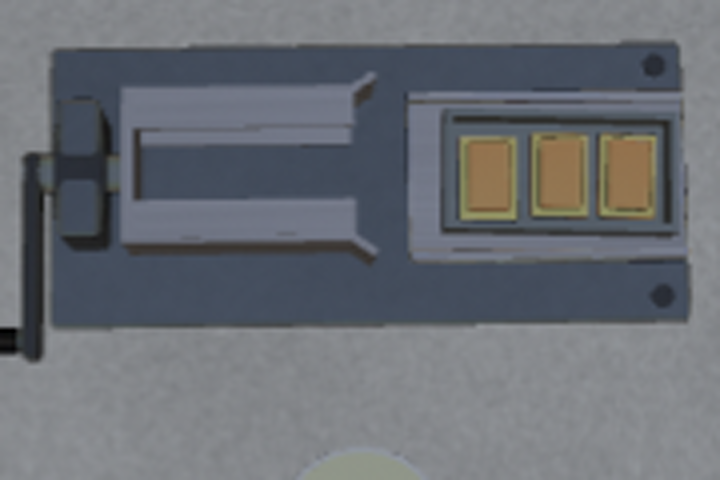

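View pics/c2.png

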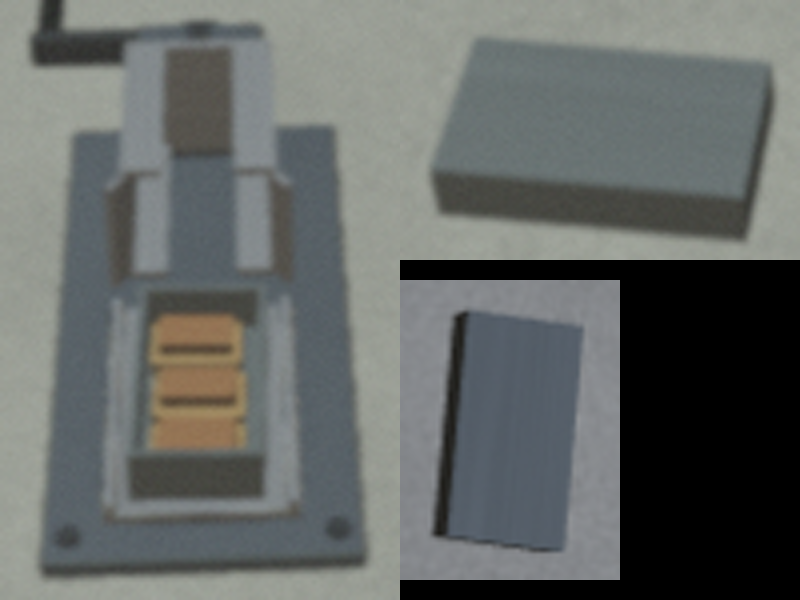

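Top view: stand with the push direction to the left (+y), loaded tray at about (378,268), clean tray at (492,307), dishes at (477,237), handle at (222,310). Side view agrees: clean tray at (235,415). The crops give corner pixels.

```bash
cat > m.py <<'E'
from h import *
def c2o(p,ox,oy): return (np.array(p,float)+.5)/4-.5+[ox,oy]
def sub(img,p):
    g=cv2.GaussianBlur(cv2.cvtColor(cv2.imread(img),cv2.COLOR_BGR2GRAY),(3,3),0)
    q=cv2.cornerSubPix(g,np.float32(p).reshape(-1,1,2),(3,3),(-1,-1),(3,40,.01)).reshape(-1,2)
    print("subpix shift",np.round(q-p,1).tolist()); return q.astype(float)
E
python3 - <<'E'
from m import *
np.set_printoptions(precision=4,suppress=True)
def rect(P):
    for i in range(4): d=P[(i+1)%4]-P[i]; print("  len %.4f ang %.2f"%(np.hypot(d[0],d[1]),np.degrees(np.arctan2(d[1],d[0]))))
    print("  ctr",P[:,:3].mean(0))
T="pics/top0.png";S="pics/side0.png"
ct=c2o([(69,32),(183,46),(163,270),(48,257)],465,270)
cs=c2o([(33,172),(78,40),(370,62),(345,198)],185,385)
ct2,cs2=sub(T,ct),sub(S,cs)
# top order: far-x/left(+y) , far-x/right(-y), near-x/right, near-x/left ; side order: (-x,-y),( -x,+y),(+x,+y),(+x,-y)
o=[2,3,0,1]
for a,b in((ct,cs),(ct2,cs2)):
    P=tri(("top",a[o]),("side",b)); print(P); rect(P)
    print("top@28");rect(onz("top",a,.028));print("side@28");rect(onz("side",b,.028))
b=c2o([(53,50),(679,42),(689,319),(53,326)],235,225); b2=sub(T,b)
print("base");rect(onz("top",b,.012));rect(onz("top",b2,.012))
f=c2o([(444,109),(672,111),(678,236),(444,232)],235,225); f2=sub(T,f)
print("full");P=onz("top",f,.064);print(P);rect(P);rect(onz("top",f2,.064))
fs=c2o([(128,455),(266,453),(148,290),(257,290)],240,195)
print("full side rim",onz("side",fs,.064))
bs=c2o([(75,133),(335,127),(367,556),(42,562)],240,195);print("base side");rect(onz("side",bs,.012))
E
```

```text
subpix shift [[-2.6, -0.4], [0.0, 0.5], [-0.0, 0.1], [0.0, 0.0]]
subpix shift [[-0.8, 1.0], [-0.8, -0.6], [0.4, 0.8], [0.0, 0.0]]
[[ 0.383  -0.357   0.0278  0.0001]
 [ 0.3907 -0.2964  0.0276  0.0016]
 [ 0.5078 -0.3125  0.0294  0.0006]
 [ 0.5006 -0.3735  0.029   0.0008]]
  len 0.0611 ang 82.78
  len 0.1183 ang -7.85
  len 0.0614 ang -96.79
  len 0.1187 ang 171.99
  ctr [ 0.4455 -0.3348  0.0284]
top@28
  len 0.0614 ang -96.93
  len 0.1185 ang 171.75
  len 0.0609 ang 83.47
  len 0.1189 ang -8.00
  ctr [ 0.4452 -0.3351  0.028 ]
side@28
  len 0.0611 ang 82.02
  len 0.1174 ang -7.26
  len 0.0618 ang -96.65
  len 0.1188 ang 172.44
  ctr [ 0.4459 -0.3345  0.028 ]
[[ 0.3822 -0.3575  0.0264  0.001 ]
 [ 0.3901 -0.2961  0.0288  0.0005]
 [ 0.5087 -0.3089  0.023   0.0007]
 [ 0.5001 -0.3735  0.0288  0.0018]]
  len 0.0619 ang 82.64
  len 0.1192 ang -6.15
  len 0.0651 ang -97.58
  len 0.1189 ang 172.30
  ctr [ 0.4453 -0.334   0.0268]
top@28
  len 0.0672 ang -97.87
  len 0.1178 ang 171.69
  len 0.0609 ang 83.18
  len 0.1191 ang -5.28
  ctr [ 0.4451 -0.3336  0.028 ]
side@28
  len 0.0639 ang 82.72
  len
[... 405 characters left out ...]
0169 0.012 ]
subpix shift [[-1.0, 0.7], [0.0, 0.0], [1.3, -1.3], [-1.1, 0.2]]
full
[[ 0.5564 -0.0217  0.064 ]
 [ 0.5557 -0.1394  0.064 ]
 [ 0.4912 -0.1409  0.064 ]
 [ 0.4929 -0.0212  0.064 ]]
  len 0.1177 ang -90.30
  len 0.0646 ang -178.68
  len 0.1197 ang 89.15
  len 0.0634 ang -0.43
  ctr [ 0.524  -0.0808  0.064 ]
  len 0.1197 ang -89.55
  len 0.0620 ang -176.06
  len 0.1247 ang 90.63
  len 0.0623 ang -0.68
  ctr [ 0.5242 -0.0804  0.064 ]
full side rim [[ 0.494  -0.1399  0.064 ]
 [ 0.5555 -0.1405  0.064 ]
 [ 0.499  -0.0244  0.064 ]
 [ 0.5519 -0.026   0.064 ]]
base side
  len 0.1479 ang 0.58
  len 0.3370 ang -89.25
  len 0.1475 ang 179.63
  len 0.3346 ang 90.84
  ctr [0.5244 0.0137 0.012 ]
```

```bash
cat > plan.py <<'E'
import sys
from h import *
from scipy.spatial.transform import Rotation as R
def cur():
    s=read_state();A=R.from_rotvec(s["orientation"]).as_matrix()
    return np.array(s["tool_pos"]),A,np.degrees(np.arctan2(A[1,1],A[0,1])),s
def plan(pos,ang):
    """yaw first (from present pose), then shift in the turned tool axes"""
    p,A,a,s=cur(); w=(ang-a+180)%360-180
    B=R.from_euler('z',w,degrees=True).as_matrix()@A
    print("t %.2f pos %s ang %.2f tilt %.4f q6 %.2f F %s open %.4f"%(s["t"],np.round(p,4),a,1+A[2,2],s["q"][5],np.round(s["force"],1),s["opening"]))
    print("-> yaw %.4f then d %s"%(-np.radians(w),np.round(B.T@(np.array(pos)-p),4)))
if __name__=="__main__":
    v=list(map(float,sys.argv[1:])); plan(v[:3],v[3])
E
python3 plan.py .4455 -.3348 .10 -97.7
python3 - <<'E'
from m import *
print(tri(("top",c2o([(678,236)],235,225)),("side",c2o([(128,455)],240,195))),tri(("top",c2o([(672,111)],235,225)),("side",c2o([(266,453)],240,195))))
E
```

```text
t 0.10 pos [ 0.2329 -0.5524  0.2177] ang -67.15 tilt 0.0000 q6 -0.09 F [0.8 0.  0.1] open 0.0931
-> yaw 0.5331 then d [ 0.1815 -0.2439  0.1181]
[[ 0.49260631 -0.14061285  0.06435569  0.00296757]] [[ 5.55681770e-01 -1.39560368e-01  6.31259014e-02  3.79014393e-04]]
```

Call:
carry_out(moves=[{"jaw": 0.093, "yaw": 0.178}, {"yaw": 0.178}, {"yaw": 0.177}, {"dx": 0.0363, "dy": -0.0488, "dz": 0.0236}, {"dx": 0.0363, "dy": -0.0488, "dz": 0.0236}, {"dx": 0.0363, "dy": -0.0488, "dz": 0.0236}, {"dx": 0.0363, "dy": -0.0488, "dz": 0.0236}, {"dx": 0.0363, "dy": -0.0488, "dz": 0.0236}], grip_force=15)

```text
invalid input at $.moves[0]: expected keys jaw, dx, dy, dz, yaw
```

```bash
python3 plan.py .4455 -.3348 .006 -97.7
```

```text
t 0.10 pos [ 0.2329 -0.5524  0.2177] ang -67.15 tilt 0.0000 q6 -0.09 F [0.8 0.  0.1] open 0.0931
-> yaw 0.5331 then d [ 0.1815 -0.2438  0.2121]
```

All keys are needed.

Call:
carry_out(moves=[{"jaw": 0.093, "dx": 0, "dy": 0, "dz": 0, "yaw": 0.178}, {"jaw": 0.093, "dx": 0, "dy": 0, "dz": 0, "yaw": 0.178}, {"jaw": 0.093, "dx": 0, "dy": 0, "dz": 0, "yaw": 0.177}, {"jaw": 0.093, "dx": 0.0363, "dy": -0.0488, "dz": 0.0236, "yaw": 0}, {"jaw": 0.093, "dx": 0.0363, "dy": -0.0488, "dz": 0.0236, "yaw": 0}, {"jaw": 0.093, "dx": 0.0363, "dy": -0.0488, "dz": 0.0236, "yaw": 0}, {"jaw": 0.093, "dx": 0.0363, "dy": -0.0488, "dz": 0.0236, "yaw": 0}, {"jaw": 0.093, "dx": 0.0363, "dy": -0.0488, "dz": 0.0236, "yaw": 0}], grip_force=15)

```text
t: 1.1
tool_pos: [0.4375, -0.3428, 0.1046]
orientation: [-3.134, 0.211, 0.0]
force: [0.9, -0.0, -0.4]
opening: 0.0929
gripper_force: 0.0
```

```bash
python3 plan.py .4455 -.3348 .006 -97.7
```

```text
t 1.10 pos [ 0.4375 -0.3428  0.1046] ang -97.70 tilt 0.0000 q6 0.95 F [ 0.9 -0.  -0.4] open 0.0929
-> yaw 0.0000 then d [ 0.0069 -0.009   0.0986]
```

Call:
carry_out(moves=[{"jaw": 0.093, "dx": 0, "dy": 0, "dz": 0.03, "yaw": 0}, {"jaw": 0.093, "dx": 0, "dy": 0, "dz": 0.03, "yaw": 0}, {"jaw": 0.093, "dx": 0, "dy": 0, "dz": 0, "yaw": 0}])

```text
t: 1.48
tool_pos: [0.4346, -0.3423, 0.0425]
orientation: [-3.13, 0.21, 0.008]
force: [-1.4, 0.2, 0.5]
opening: 0.0931
gripper_force: 0.0
```

```bash
python3 plan.py .4455 -.3348 .006 -97.7
```

```text
t 1.48 pos [ 0.4346 -0.3423  0.0425] ang -97.66 tilt 0.0000 q6 0.94 F [-1.4  0.2  0.5] open 0.0931
-> yaw 0.0007 then d [ 0.01   -0.0087  0.0364]
```

Call:
carry_out(moves=[{"jaw": 0.093, "dx": 0.01, "dy": -0.0087, "dz": 0, "yaw": 0}, {"jaw": 0.093, "dx": 0, "dy": 0, "dz": 0.018, "yaw": 0}, {"jaw": 0.093, "dx": 0, "dy": 0, "dz": 0.017, "yaw": 0}, {"jaw": 0.093, "dx": 0, "dy": 0, "dz": 0, "yaw": 0}])

```text
t: 1.98
tool_pos: [0.446, -0.336, 0.0081]
orientation: [-3.132, 0.211, 0.005]
force: [-1.0, 0.4, -0.9]
opening: 0.0929
gripper_force: 0.0
```

```bash
python3 plan.py .4455 -.3348 .006 -97.7
```

```text
t 1.98 pos [ 0.446  -0.336   0.0081] ang -97.69 tilt 0.0000 q6 0.97 F [-1.   0.4 -0.9] open 0.0929
-> yaw 0.0001 then d [-0.0007 -0.0011  0.0021]
```

Good; close.

Call:
carry_out(moves=[{"jaw": 0.093, "dx": -0.0005, "dy": -0.001, "dz": 0.001, "yaw": 0}, {"jaw": 0.05, "dx": 0, "dy": 0, "dz": 0, "yaw": 0}, {"jaw": 0.05, "dx": 0, "dy": 0, "dz": 0, "yaw": 0}, {"jaw": 0.05, "dx": 0, "dy": 0, "dz": 0, "yaw": 0}, {"jaw": 0.05, "dx": 0, "dy": 0, "dz": 0, "yaw": 0}, {"jaw": 0.05, "dx": 0, "dy": 0, "dz": 0, "yaw": 0}], grip_force=20)

```text
t: 2.72
tool_pos: [0.4474, -0.3362, 0.0098]
orientation: [3.134, -0.211, 0.0]
force: [0.0, 0.6, 2.1]
opening: 0.0619
gripper_force: 20.0
```

```bash
python3 plan.py .524 -.081 .10 -0.3
```

```text
t 2.73 pos [ 0.4474 -0.3362  0.0098] ang -97.69 tilt 0.0000 q6 0.97 F [0.  0.6 2.1] open 0.0619
-> yaw -1.6997 then d [ 0.2557  0.0752 -0.0901]
```

Call:
carry_out(moves=[{"jaw": 0.05, "dx": 0, "dy": 0, "dz": -0.04, "yaw": 0}, {"jaw": 0.05, "dx": 0, "dy": 0, "dz": -0.05, "yaw": 0}, {"jaw": 0.05, "dx": 0, "dy": 0, "dz": -0.05, "yaw": -0.1}, {"jaw": 0.05, "dx": 0, "dy": 0, "dz": 0, "yaw": -0.18}, {"jaw": 0.05, "dx": 0, "dy": 0, "dz": 0, "yaw": -0.18}, {"jaw": 0.05, "dx": 0, "dy": 0, "dz": 0, "yaw": -0.18}, {"jaw": 0.05, "dx": 0, "dy": 0, "dz": 0, "yaw": -0.18}, {"jaw": 0.05, "dx": 0, "dy": 0, "dz": 0, "yaw": -0.18}])

```text
t: 3.72
tool_pos: [0.4471, -0.336, 0.1492]
orientation: [-2.847, -1.326, 0.0]
force: [-0.4, 0.5, -0.7]
opening: 0.0618
gripper_force: 20.0
```

Call:
carry_out(moves=[{"jaw": 0.05, "dx": 0, "dy": 0, "dz": 0, "yaw": -0.18}, {"jaw": 0.05, "dx": 0, "dy": 0, "dz": 0, "yaw": -0.18}, {"jaw": 0.05, "dx": 0, "dy": 0, "dz": 0, "yaw": -0.18}, {"jaw": 0.05, "dx": 0, "dy": 0, "dz": 0, "yaw": -0.15}, {"jaw": 0.05, "dx": 0, "dy": 0, "dz": 0, "yaw": 0}])

```text
t: 4.35
tool_pos: [0.4471, -0.3361, 0.1492]
orientation: [-2.239, -2.203, 0.0]
force: [-0.2, -0.2, -1.0]
opening: 0.0619
gripper_force: 20.0
```

```bash
python3 plan.py .524 -.081 .13 -0.3
```

```text
t 4.35 pos [ 0.4471 -0.3361  0.1492] ang -0.92 tilt 0.0000 q6 -0.72 F [-0.2 -0.2 -1. ] open 0.0619
-> yaw -0.0108 then d [0.2554 0.0756 0.0193]
```

Call:
carry_out(moves=[{"jaw": 0.05, "dx": 0.04, "dy": 0.012, "dz": 0, "yaw": -0.011}, {"jaw": 0.05, "dx": 0.045, "dy": 0.013, "dz": 0, "yaw": 0}, {"jaw": 0.05, "dx": 0.045, "dy": 0.013, "dz": 0, "yaw": 0}, {"jaw": 0.05, "dx": 0.045, "dy": 0.013, "dz": 0, "yaw": 0}, {"jaw": 0.05, "dx": 0.045, "dy": 0.013, "dz": 0, "yaw": 0}, {"jaw": 0.05, "dx": 0.037, "dy": 0.012, "dz": 0, "yaw": 0}, {"jaw": 0.05, "dx": 0, "dy": 0, "dz": 0, "yaw": 0}, {"jaw": 0.05, "dx": 0, "dy": 0, "dz": 0, "yaw": 0}])

```text
t: 5.35
tool_pos: [0.5246, -0.0799, 0.1494]
orientation: [-2.228, -2.215, 0.001]
force: [0.1, 0.1, -0.7]
opening: 0.0617
gripper_force: 20.0
```

```bash
python3 plan.py .524 -.079 .09 -0.3
python3 - <<'E'
from h import *
s=read_camera("side");cv2.imwrite("pics/side1.png",s[:,:,::-1])
cv2.imwrite("pics/c3.png",cv2.resize(s[180:350,210:370,::-1],None,fx=3.5,fy=3.5,interpolation=cv2.INTER_CUBIC))
E
```

```text
t 5.35 pos [ 0.5246 -0.0799  0.1494] ang -0.32 tilt 0.0000 q6 -0.24 F [ 0.1  0.1 -0.7] open 0.0617
-> yaw -0.0003 then d [ 0.0009 -0.0006  0.0594]
```

View pics/c3.png

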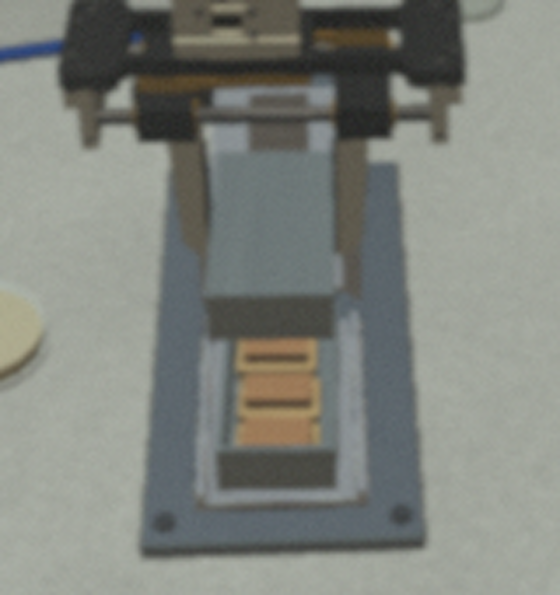

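Run:
```python
from h import *
np.set_printoptions(precision=4,suppress=True)
f=lambda p:(np.array(p,float)+.5)/3.5-.5+[210,180]
print(onz("side",f([(211,337),(333,335)]),.1396));print(onz("side",f([(204,297),(333,294)]),.1676))
print(onz("side",f([(218,452),(336,449)]),.064)); print(onz("side",f([(219,488),(336,486)]),.036))
```

```text
[[ 0.4951 -0.1398  0.1396]
 [ 0.5545 -0.1401  0.1396]]
[[ 0.4934 -0.1433  0.1676]
 [ 0.5551 -0.1429  0.1676]]
[[ 0.4946 -0.141   0.064 ]
 [ 0.5546 -0.1406  0.064 ]]
[[ 0.4936 -0.1383  0.036 ]
 [ 0.5542 -0.1388  0.036 ]]
```

Clean tray hangs over the loaded tray, aligned within about 1 mm (rims at x 0.495–0.555 for both). Descend.

Call:
carry_out(moves=[{"jaw": 0.05, "dx": 0.0008, "dy": -0.0003, "dz": 0.02, "yaw": 0}, {"jaw": 0.05, "dx": 0, "dy": 0, "dz": 0.025, "yaw": 0}, {"jaw": 0.05, "dx": 0, "dy": 0, "dz": 0.015, "yaw": 0}, {"jaw": 0.05, "dx": 0, "dy": 0, "dz": 0.005, "yaw": 0}, {"jaw": 0.05, "dx": 0, "dy": 0, "dz": 0, "yaw": 0}])

```text
t: 6.02
tool_pos: [0.5245, -0.0792, 0.0848]
orientation: [2.227, 2.216, -0.0]
force: [0.9, 0.3, -0.5]
opening: 0.0618
gripper_force: 20.0
```

```bash
python3 plan.py .5243 -.079 .0738 -0.3
```

```text
t 6.03 pos [ 0.5245 -0.0792  0.0848] ang -0.27 tilt 0.0000 q6 -0.24 F [ 0.9  0.3 -0.5] open 0.0618
-> yaw 0.0005 then d [ 0.0002 -0.0002  0.011 ]
```

Call:
carry_out(moves=[{"jaw": 0.05, "dx": 0, "dy": 0, "dz": 0.005, "yaw": 0}, {"jaw": 0.05, "dx": 0, "dy": 0, "dz": 0.003, "yaw": 0}, {"jaw": 0.05, "dx": 0, "dy": 0, "dz": 0.001, "yaw": 0}, {"jaw": 0.05, "dx": 0, "dy": 0, "dz": 0.001, "yaw": 0}, {"jaw": 0.05, "dx": 0, "dy": 0, "dz": 0, "yaw": 0}])

```text
t: 6.65
tool_pos: [0.5245, -0.0788, 0.0746]
orientation: [2.226, 2.217, -0.0]
force: [0.3, -0.4, -1.1]
opening: 0.0619
gripper_force: 20.0
```

Call:
carry_out(moves=[{"jaw": 0.05, "dx": 0, "dy": 0, "dz": 0.001, "yaw": 0}, {"jaw": 0.05, "dx": 0, "dy": 0, "dz": 0, "yaw": 0}])

```text
t: 6.9
tool_pos: [0.5247, -0.0788, 0.0739]
orientation: [2.226, 2.217, 0.0]
force: [0.2, 0.4, 0.6]
opening: 0.0619
gripper_force: 20.0
```

Call:
carry_out(moves=[{"jaw": 0.05, "dx": 0, "dy": 0, "dz": 0.001, "yaw": 0}, {"jaw": 0.05, "dx": 0, "dy": 0, "dz": 0, "yaw": 0}])

```text
t: 7.15
tool_pos: [0.5247, -0.0789, 0.0738]
orientation: [2.226, 2.217, 0.0]
force: [-5.5, 1.9, 9.8]
opening: 0.0622
gripper_force: 20.0
```

Call:
carry_out(moves=[{"jaw": 0.093, "dx": 0, "dy": 0, "dz": 0, "yaw": 0}, {"jaw": 0.093, "dx": 0, "dy": 0, "dz": 0, "yaw": 0}, {"jaw": 0.093, "dx": 0, "dy": 0, "dz": 0, "yaw": 0}, {"jaw": 0.093, "dx": 0, "dy": 0, "dz": 0, "yaw": 0}, {"jaw": 0.093, "dx": 0, "dy": 0, "dz": -0.03, "yaw": 0}, {"jaw": 0.093, "dx": 0, "dy": 0, "dz": -0.04, "yaw": 0}, {"jaw": 0.093, "dx": 0, "dy": 0, "dz": 0, "yaw": 0}])

```text
t: 8.02
tool_pos: [0.5271, -0.0795, 0.1466]
orientation: [2.222, 2.213, 0.006]
force: [-0.1, -0.3, 0.6]
opening: 0.0933
gripper_force: 0.0
```

Call:
carry_out(moves=[{"jaw": 0, "dx": -0.03, "dy": 0, "dz": 0, "yaw": 0}, {"jaw": 0, "dx": -0.04, "dy": 0, "dz": 0, "yaw": 0}, {"jaw": 0, "dx": -0.03, "dy": 0, "dz": 0, "yaw": 0}, {"jaw": 0, "dx": 0, "dy": 0, "dz": 0, "yaw": 0}])

```text
t: 8.52
tool_pos: [0.5234, -0.1804, 0.1415]
orientation: [-2.228, -2.213, 0.001]
force: [-0.2, 1.0, -0.2]
opening: 0.0577
gripper_force: 0.0
```

```bash
python3 plan.py .525 -.170 .052 0
python3 - <<'E'
from h import *
a=[]
for n,(r,c) in dict(side=(195,240),top=(225,330)).items():
    s=read_camera(n);cv2.imwrite(f"pics/{n}2.png",s[:,:,::-1]); a.append(cv2.resize(s[r:r+150,c:c+100,::-1],None,fx=4,fy=4,interpolation=cv2.INTER_CUBIC))
cv2.imwrite("pics/c4.png",np.hstack(a))
E
```

```text
t 8.53 pos [ 0.5234 -0.1804  0.1415] ang -0.38 tilt 0.0000 q6 -0.42 F [-0.2  1.  -0.2] open 0.0577
-> yaw -0.0066 then d [0.0104 0.0018 0.0895]
```

View pics/c4.png

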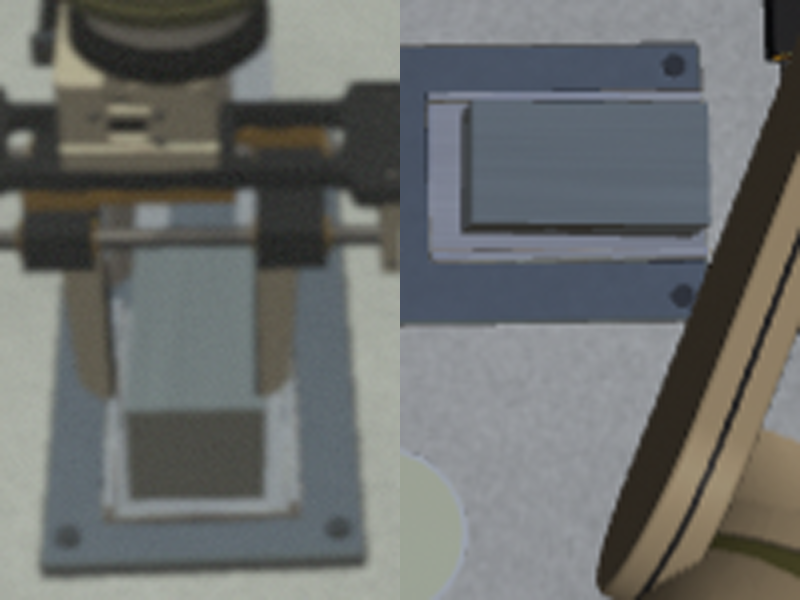

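Pair sits squarely as one block (near face one rectangle, crop (127–263, 410–498)); now down behind it and push.

Call:
carry_out(moves=[{"jaw": 0, "dx": 0, "dy": 0.0012, "dz": 0, "yaw": -0.015}, {"jaw": 0, "dx": 0, "dy": 0, "dz": 0.03, "yaw": 0}, {"jaw": 0, "dx": 0, "dy": 0, "dz": 0.03, "yaw": 0}, {"jaw": 0, "dx": 0, "dy": 0, "dz": 0.03, "yaw": 0}, {"jaw": 0, "dx": 0, "dy": 0, "dz": 0, "yaw": 0}])

```text
t: 9.25
tool_pos: [0.5231, -0.1769, 0.0499]
orientation: [-2.204, -2.232, 0.003]
force: [-0.2, 0.6, -0.2]
opening: 0.0017
gripper_force: 0.0
```

```bash
python3 plan.py .5245 -.156 .048 0.6
```

```text
t 9.25 pos [ 0.5231 -0.1769  0.0499] ang 0.73 tilt 0.0000 q6 -0.43 F [-0.2  0.6 -0.2] open 0.0017
-> yaw 0.0022 then d [0.0209 0.0016 0.0019]
```

Call:
carry_out(moves=[{"jaw": 0, "dx": 0.01, "dy": 0.0014, "dz": 0.001, "yaw": 0}, {"jaw": 0, "dx": 0.007, "dy": 0, "dz": 0, "yaw": 0}, {"jaw": 0, "dx": 0.005, "dy": 0, "dz": 0, "yaw": 0}, {"jaw": 0, "dx": 0.005, "dy": 0, "dz": 0, "yaw": 0}, {"jaw": 0, "dx": 0.005, "dy": 0, "dz": 0, "yaw": 0}, {"jaw": 0, "dx": 0.005, "dy": 0, "dz": 0, "yaw": 0}])

```text
t: 10.0
tool_pos: [0.5267, -0.1421, 0.0521]
orientation: [2.209, 2.232, 0.0]
force: [0.2, -2.4, 1.9]
opening: 0.0007
gripper_force: 1.3
```

```bash
python3 plan.py .5245 .007 .048 0.6
```

```text
t 10.00 pos [ 0.5267 -0.1421  0.0521] ang 0.62 tilt 0.0000 q6 -0.37 F [ 0.2 -2.4  1.9] open 0.0007
-> yaw 0.0003 then d [ 0.1491 -0.0006  0.004 ]
```

Call:
carry_out(moves=[{"jaw": 0, "dx": 0.006, "dy": -0.001, "dz": 0.003, "yaw": 0}, {"jaw": 0, "dx": 0.007, "dy": 0, "dz": 0, "yaw": 0}, {"jaw": 0, "dx": 0.007, "dy": 0, "dz": 0, "yaw": 0}, {"jaw": 0, "dx": 0.007, "dy": 0, "dz": 0, "yaw": 0}, {"jaw": 0, "dx": 0.007, "dy": 0, "dz": 0, "yaw": 0}, {"jaw": 0, "dx": 0.007, "dy": 0, "dz": 0, "yaw": 0}, {"jaw": 0, "dx": 0.007, "dy": 0, "dz": 0, "yaw": 0}])

```text
t: 10.88
tool_pos: [0.5247, -0.0933, 0.0486]
orientation: [2.209, 2.234, -0.0]
force: [-0.3, -1.8, -1.0]
opening: 0.0003
gripper_force: 0.7
```

```bash
python3 plan.py .5245 .007 .048 0.6
```

```text
t 10.88 pos [ 0.5247 -0.0933  0.0486] ang 0.64 tilt 0.0000 q6 -0.28 F [-0.3 -1.8 -1. ] open 0.0003
-> yaw 0.0006 then d [0.1003 0.0008 0.0006]
```

Call:
carry_out(moves=[{"jaw": 0, "dx": 0.006, "dy": 0, "dz": 0, "yaw": 0}, {"jaw": 0, "dx": 0.007, "dy": 0, "dz": 0, "yaw": 0}, {"jaw": 0, "dx": 0.007, "dy": 0, "dz": 0, "yaw": 0}, {"jaw": 0, "dx": 0.007, "dy": 0, "dz": 0, "yaw": 0}, {"jaw": 0, "dx": 0.007, "dy": 0, "dz": 0, "yaw": 0}, {"jaw": 0, "dx": 0.007, "dy": 0, "dz": 0, "yaw": 0}, {"jaw": 0, "dx": 0.007, "dy": 0, "dz": 0, "yaw": 0}])

```text
t: 11.75
tool_pos: [0.5242, -0.0453, 0.0486]
orientation: [-2.209, -2.234, -0.0]
force: [0.3, -3.2, 0.7]
opening: 0.0003
gripper_force: 1.1
```

```bash
python3 plan.py .5245 .007 .048 0.6
```

```text
t 11.75 pos [ 0.5242 -0.0453  0.0486] ang 0.63 tilt 0.0000 q6 -0.19 F [ 0.3 -3.2  0.7] open 0.0003
-> yaw 0.0006 then d [0.0523 0.0008 0.0006]
```

Call:
carry_out(moves=[{"jaw": 0, "dx": 0.006, "dy": 0.0005, "dz": 0, "yaw": 0}, {"jaw": 0, "dx": 0.007, "dy": 0, "dz": 0, "yaw": 0}, {"jaw": 0, "dx": 0.007, "dy": 0, "dz": 0, "yaw": 0}, {"jaw": 0, "dx": 0.007, "dy": 0, "dz": 0, "yaw": 0}, {"jaw": 0, "dx": 0.007, "dy": 0, "dz": 0, "yaw": 0}, {"jaw": 0, "dx": 0.006, "dy": 0, "dz": 0, "yaw": 0}, {"jaw": 0, "dx": 0.004, "dy": 0, "dz": 0, "yaw": 0}])

```text
t: 12.62
tool_pos: [0.5242, -0.0014, 0.0485]
orientation: [-2.209, -2.234, 0.0]
force: [0.6, -1.4, -1.0]
opening: 0.0008
gripper_force: 0.7
```

Call:
carry_out(moves=[{"jaw": 0, "dx": 0.002, "dy": 0, "dz": 0, "yaw": 0}, {"jaw": 0, "dx": 0.002, "dy": 0, "dz": 0, "yaw": 0}])

```text
t: 12.88
tool_pos: [0.5242, 0.0022, 0.0486]
orientation: [-2.209, -2.234, 0.0]
force: [0.6, -1.2, -0.8]
opening: 0.0005
gripper_force: 0.7
```

Call:
carry_out(moves=[{"jaw": 0, "dx": 0.002, "dy": 0, "dz": 0, "yaw": 0}, {"jaw": 0, "dx": 0.0015, "dy": 0, "dz": 0, "yaw": 0}])

```text
t: 13.12
tool_pos: [0.5241, 0.0057, 0.0486]
orientation: [-2.209, -2.233, 0.0]
force: [0.3, -1.4, -0.5]
opening: 0.0006
gripper_force: 0.7
```

Call:
carry_out(moves=[{"jaw": 0, "dx": 0.0015, "dy": 0, "dz": 0, "yaw": 0}, {"jaw": 0, "dx": 0.0005, "dy": 0, "dz": 0, "yaw": 0}])

```text
t: 13.38
tool_pos: [0.524, 0.0069, 0.0486]
orientation: [2.209, 2.233, -0.002]
force: [-1.5, -6.4, -0.5]
opening: 0.0003
gripper_force: 3.5
```

Call:
carry_out(moves=[{"jaw": 0, "dx": 0.001, "dy": 0, "dz": 0, "yaw": 0}, {"jaw": 0, "dx": 0.0005, "dy": 0, "dz": 0, "yaw": 0}])

```text
t: 13.62
tool_pos: [0.5238, 0.007, 0.0486]
orientation: [2.208, 2.232, -0.005]
force: [-2.5, -14.0, 0.5]
opening: 0.0007
gripper_force: 6.9
```

Call:
carry_out(moves=[{"jaw": 0, "dx": -0.015, "dy": 0, "dz": 0, "yaw": 0}, {"jaw": 0, "dx": -0.02, "dy": 0, "dz": 0, "yaw": 0}, {"jaw": 0, "dx": 0, "dy": 0, "dz": -0.05, "yaw": 0}, {"jaw": 0, "dx": 0, "dy": 0, "dz": -0.05, "yaw": 0}, {"jaw": 0.05, "dx": -0.02, "dy": -0.05, "dz": -0.03, "yaw": 0}, {"jaw": 0.05, "dx": -0.03, "dy": -0.05, "dz": 0, "yaw": 0}, {"jaw": 0.05, "dx": 0, "dy": -0.02, "dz": 0, "yaw": 0}, {"jaw": 0.05, "dx": 0, "dy": 0, "dz": 0, "yaw": 0}])

```text
t: 14.62
tool_pos: [0.4047, -0.0776, 0.179]
orientation: [2.21, 2.231, 0.002]
force: [1.0, -0.3, 0.0]
opening: 0.0359
gripper_force: 0.0
```

```bash
python3 plan.py .4366 .23 .12 0.8
python3 - <<'E'
from h import *
a=[]
for n,(r,c) in dict(side=(170,230),top=(225,195)).items():
    s=read_camera(n);cv2.imwrite(f"pics/{n}3.png",s[:,:,::-1]); a.append(cv2.resize(s[r:r+150,c:c+100,::-1],None,fx=4,fy=4,interpolation=cv2.INTER_CUBIC))
cv2.imwrite("pics/c5.png",np.hstack(a))
E
```

```text
t 14.62 pos [ 0.4047 -0.0776  0.179 ] ang 0.55 tilt 0.0000 q6 -0.32 F [ 1.  -0.3  0. ] open 0.0359
-> yaw -0.0044 then d [0.3071 0.0361 0.0591]
```

View pics/c5.png

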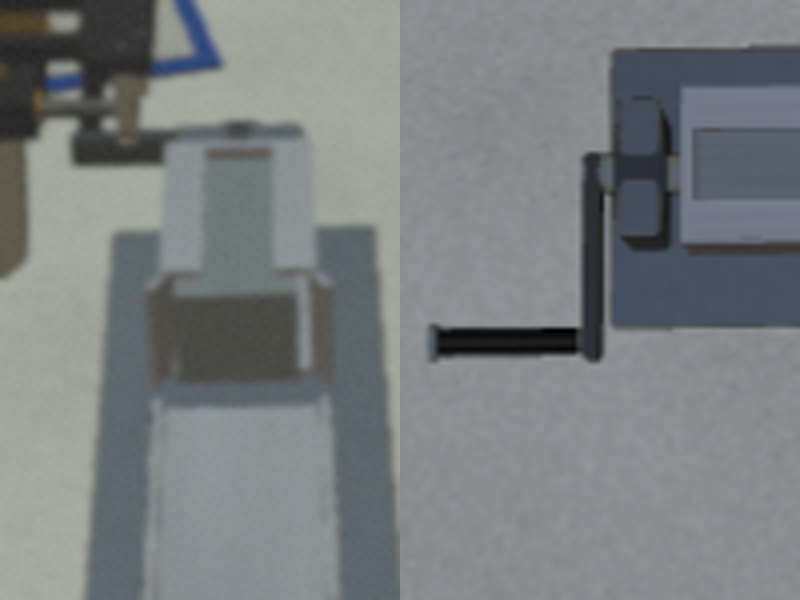

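Run:
```python
from m import *
p=c2o([(35,342),(180,341),(108,341.5)],195,225)
print(onz("top",p,.065)); s=cv2.imread("pics/side0.png").astype(int)
g=s.sum(2)
for v in range(183,215,2): 
    i=np.where(g[v,235:300]<150)[0]; print(v,(i.min()+235,i.max()+235,len(i)) if len(i) else None)
print(tri(("top",p[:1]),("side",[[252.5,188.5]])))
```

```text
[[0.43605805 0.26650716 0.065     ]
 [0.43692431 0.19329687 0.065     ]
 [0.43650076 0.22963559 0.065     ]]
183 None
185 None
187 (np.int64(253), np.int64(253), 1)
189 (np.int64(252), np.int64(255), 4)
191 (np.int64(251), np.int64(254), 4)
193 (np.int64(253), np.int64(254), 2)
195 (np.int64(252), np.int64(254), 3)
197 (np.int64(253), np.int64(253), 1)
199 (np.int64(252), np.int64(253), 2)
201 None
203 None
205 None
207 (np.int64(252), np.int64(264), 5)
209 None
211 None
213 None
[[0.43455575 0.26633645 0.06444689 0.00309899]]
```

Call:
carry_out(moves=[{"jaw": 0.05, "dx": 0.04, "dy": 0, "dz": 0, "yaw": -0.004}, {"jaw": 0.05, "dx": 0.055, "dy": 0, "dz": 0, "yaw": 0}, {"jaw": 0.05, "dx": 0.055, "dy": 0, "dz": 0, "yaw": 0}, {"jaw": 0.05, "dx": 0.055, "dy": 0.015, "dz": 0, "yaw": 0}, {"jaw": 0.05, "dx": 0.055, "dy": 0.015, "dz": 0, "yaw": 0}, {"jaw": 0.05, "dx": 0.04, "dy": 0.006, "dz": 0, "yaw": 0}, {"jaw": 0.05, "dx": 0, "dy": 0, "dz": 0, "yaw": 0}])

```text
t: 15.6
tool_pos: [0.4369, 0.2266, 0.1779]
orientation: [-2.199, -2.242, 0.001]
force: [0.3, -1.6, 0.1]
opening: 0.05
gripper_force: 0.0
```

Call:
carry_out(moves=[{"jaw": 0.05, "dx": 0.005, "dy": 0, "dz": 0.03, "yaw": 0}, {"jaw": 0.05, "dx": 0, "dy": 0, "dz": 0.04, "yaw": 0}, {"jaw": 0.05, "dx": 0, "dy": 0, "dz": 0.04, "yaw": 0}, {"jaw": 0.05, "dx": 0, "dy": 0, "dz": 0.016, "yaw": 0}, {"jaw": 0.05, "dx": 0, "dy": 0, "dz": 0, "yaw": 0}])

```text
t: 16.23
tool_pos: [0.436, 0.2278, 0.0518]
orientation: [-2.204, -2.237, 0.004]
force: [-0.2, 0.0, 0.4]
opening: 0.0499
gripper_force: 0.0
```

```bash
python3 plan.py .4365 .232 .046 0.8
```

```text
t 16.23 pos [0.436  0.2278 0.0518] ang 0.85 tilt 0.0000 q6 0.36 F [-0.2  0.   0.4] open 0.0499
-> yaw 0.0008 then d [0.0042 0.0005 0.0058]
```

Call:
carry_out(moves=[{"jaw": 0.05, "dx": 0.003, "dy": 0, "dz": 0.005, "yaw": 0}, {"jaw": 0, "dx": 0, "dy": 0, "dz": 0, "yaw": 0}, {"jaw": 0, "dx": 0, "dy": 0, "dz": 0, "yaw": 0}, {"jaw": 0, "dx": 0, "dy": 0, "dz": 0, "yaw": 0}, {"jaw": 0, "dx": 0, "dy": 0, "dz": 0, "yaw": 0}, {"jaw": 0, "dx": 0, "dy": 0, "dz": 0, "yaw": 0}])

```text
t: 16.98
tool_pos: [0.4354, 0.2314, 0.0474]
orientation: [-2.204, -2.237, 0.003]
force: [-6.3, -0.2, 4.0]
opening: 0.0135
gripper_force: 20.0
```

Call:
carry_out(moves=[{"jaw": 0, "dx": 0, "dy": 0.0007, "dz": -0.0111, "yaw": 0}, {"jaw": 0, "dx": 0, "dy": 0.0022, "dz": -0.0109, "yaw": 0}, {"jaw": 0, "dx": 0, "dy": 0.0036, "dz": -0.0105, "yaw": 0}, {"jaw": 0, "dx": 0, "dy": 0.0049, "dz": -0.01, "yaw": 0}, {"jaw": 0, "dx": 0, "dy": 0.0062, "dz": -0.0092, "yaw": 0}, {"jaw": 0, "dx": 0, "dy": 0, "dz": 0, "yaw": 0}])

```text
t: 17.73
tool_pos: [0.4547, 0.2317, 0.1012]
orientation: [2.205, 2.238, 0.001]
force: [-7.5, 0.5, 5.9]
opening: 0.0136
gripper_force: 20.0
```

```bash
cat > arc.py <<'E'
from plan import *
p,A,a,s=cur(); ax,az=.5215,.065-.019
r=p-[ax,0,az]; th=np.degrees(np.arctan2(r[2],-r[0]))
print("t %.2f pos %s ang %.2f theta %.1f radius %.4f F %s open %.4f g %.1f"%(s["t"],np.round(p,4),a,th,np.hypot(r[0],r[2]),np.round(s["force"],1),s["opening"],s["gripper_force"]))
q=p
for k in range(1,8):
    t=np.radians(min(th+k*float(sys.argv[1]),180)); n=np.array([ax-.085*np.cos(t),p[1],az+.085*np.sin(t)])
    print(np.round(A.T@(n-q),4)); q=n
E
python3 arc.py 7.5
```

```text
t 17.73 pos [0.4547 0.2317 0.1012] ang 0.85 theta 39.6 radius 0.0866 F [-7.5  0.5  5.9] open 0.0136 g 20.0
[-0.0001  0.0089 -0.007 ]
[-0.0001  0.0086 -0.007 ]
[-0.0001  0.0095 -0.0058]
[-0.0002  0.0101 -0.0045]
[-0.0002  0.0107 -0.0032]
[-0.0002  0.011  -0.0018]
[-0.0002  0.0111 -0.0003]
```

Call:
carry_out(moves=[{"jaw": 0, "dx": 0, "dy": 0.0085, "dz": -0.0075, "yaw": 0}, {"jaw": 0, "dx": 0, "dy": 0.0086, "dz": -0.007, "yaw": 0}, {"jaw": 0, "dx": 0, "dy": 0.0095, "dz": -0.0058, "yaw": 0}, {"jaw": 0, "dx": 0, "dy": 0.0101, "dz": -0.0045, "yaw": 0}, {"jaw": 0, "dx": 0, "dy": 0.0107, "dz": -0.0032, "yaw": 0}, {"jaw": 0, "dx": 0, "dy": 0.011, "dz": -0.0018, "yaw": 0}])

```text
t: 18.48
tool_pos: [0.5145, 0.2326, 0.1321]
orientation: [2.203, 2.236, 0.005]
force: [-2.6, -0.7, 5.4]
opening: 0.0138
gripper_force: 20.0
```

```bash
python3 arc.py 7.5
```

```text
t 18.48 pos [0.5145 0.2326 0.1321] ang 0.86 theta 85.3 radius 0.0864 F [-2.6 -0.7  5.4] open 0.0138 g 20.0
[-0.0002  0.0112  0.0013]
[-0.0002  0.011   0.0013]
[-0.0002  0.0108  0.0028]
[-0.0002  0.0103  0.0041]
[-0.0001  0.0097  0.0054]
[-0.0001  0.0089  0.0067]
[-0.0001  0.008   0.0078]
```

Call:
carry_out(moves=[{"jaw": 0, "dx": -0.0005, "dy": 0.0112, "dz": 0.0004, "yaw": 0}, {"jaw": 0, "dx": 0, "dy": 0.011, "dz": 0.0013, "yaw": 0}, {"jaw": 0, "dx": 0, "dy": 0.0108, "dz": 0.0028, "yaw": 0}, {"jaw": 0, "dx": 0, "dy": 0.0103, "dz": 0.0041, "yaw": 0}, {"jaw": 0, "dx": 0, "dy": 0.0097, "dz": 0.0054, "yaw": 0}, {"jaw": 0, "dx": 0, "dy": 0.0089, "dz": 0.0067, "yaw": 0}])

```text
t: 19.23
tool_pos: [0.5772, 0.2334, 0.1107]
orientation: [2.203, 2.236, 0.007]
force: [2.7, 1.9, 4.9]
opening: 0.0134
gripper_force: 20.0
```

```bash
python3 arc.py 7.5
```

```text
t 19.23 pos [0.5772 0.2334 0.1107] ang 0.85 theta 130.7 radius 0.0854 F [2.7 1.9 4.9] open 0.0134 g 20.0
[-0.0001  0.0077  0.0081]
[-0.0001  0.0068  0.0088]
[-0.0001  0.0056  0.0096]
[-0.0001  0.0043  0.0103]
[-0.0001  0.0029  0.0107]
[-0.      0.0015  0.011 ]
[-0.      0.0002  0.0064]
```

Call:
carry_out(moves=[{"jaw": 0, "dx": -0.0005, "dy": 0.0077, "dz": 0.0075, "yaw": 0}, {"jaw": 0, "dx": 0, "dy": 0.0068, "dz": 0.0088, "yaw": 0}, {"jaw": 0, "dx": 0, "dy": 0.0056, "dz": 0.0096, "yaw": 0}, {"jaw": 0, "dx": 0, "dy": 0.0043, "dz": 0.0103, "yaw": 0}, {"jaw": 0, "dx": 0, "dy": 0.0029, "dz": 0.009, "yaw": 0}, {"jaw": 0, "dx": 0, "dy": 0, "dz": 0, "yaw": 0}])

```text
t: 19.98
tool_pos: [0.6038, 0.2338, 0.0637]
orientation: [2.204, 2.237, 0.006]
force: [5.2, 5.5, 0.5]
opening: 0.0132
gripper_force: 20.0
```

```bash
python3 arc.py 4
```

```text
t 19.98 pos [0.6038 0.2338 0.0637] ang 0.86 theta 167.9 radius 0.0842 F [5.2 5.5 0.5] open 0.0132 g 20.0
[-0.      0.0018  0.0057]
[-0.      0.0006  0.0059]
[-0.      0.0002  0.0059]
[-0.     -0.      0.0002]
[0. 0. 0.]
[0. 0. 0.]
[0. 0. 0.]
```

Call:
carry_out(moves=[{"jaw": 0, "dx": -0.001, "dy": 0.0012, "dz": 0.0057, "yaw": 0}, {"jaw": 0, "dx": 0, "dy": 0.0006, "dz": 0.0055, "yaw": 0}, {"jaw": 0, "dx": 0, "dy": 0, "dz": 0.003, "yaw": 0}, {"jaw": 0, "dx": 0, "dy": 0, "dz": 0.002, "yaw": 0}])

```text
t: 20.48
tool_pos: [0.6054, 0.2337, 0.0481]
orientation: [2.204, 2.238, 0.008]
force: [3.6, 8.9, 1.0]
opening: 0.0135
gripper_force: 20.0
```

Call:
carry_out(moves=[{"jaw": 0, "dx": 0, "dy": 0, "dz": 0.0015, "yaw": 0}, {"jaw": 0, "dx": 0, "dy": 0, "dz": 0.001, "yaw": 0}])

```text
t: 20.72
tool_pos: [0.6056, 0.2338, 0.0472]
orientation: [2.203, 2.238, 0.008]
force: [-3.6, 5.8, 14.0]
opening: 0.0134
gripper_force: 20.0
```

Call:
carry_out(moves=[{"jaw": 0.05, "dx": 0, "dy": 0, "dz": 0, "yaw": 0}, {"jaw": 0.05, "dx": 0, "dy": 0, "dz": 0, "yaw": 0}, {"jaw": 0.05, "dx": 0, "dy": 0, "dz": 0, "yaw": 0}, {"jaw": 0.05, "dx": 0, "dy": 0, "dz": -0.03, "yaw": 0}, {"jaw": 0.05, "dx": 0, "dy": 0, "dz": -0.05, "yaw": 0}, {"jaw": 0.05, "dx": 0, "dy": 0, "dz": -0.05, "yaw": 0}, {"jaw": 0.05, "dx": 0, "dy": 0, "dz": -0.04, "yaw": 0}, {"jaw": 0.05, "dx": 0, "dy": 0, "dz": 0, "yaw": 0}])

```text
t: 21.72
tool_pos: [0.606, 0.2323, 0.2196]
orientation: [2.202, 2.235, 0.011]
force: [0.2, -0.4, -0.0]
opening: 0.0498
gripper_force: 0.0
```

Call:
carry_out(moves=[{"jaw": 0.05, "dx": 0.01, "dy": -0.04, "dz": 0, "yaw": 0}, {"jaw": 0.05, "dx": 0.02, "dy": -0.05, "dz": 0, "yaw": 0}, {"jaw": 0.05, "dx": 0.02, "dy": -0.05, "dz": 0, "yaw": 0}, {"jaw": 0.05, "dx": 0, "dy": 0, "dz": 0, "yaw": 0}])

```text
t: 22.22
tool_pos: [0.4593, 0.2805, 0.2126]
orientation: [-2.2, -2.24, 0.005]
force: [1.4, 0.3, -0.6]
opening: 0.0502
gripper_force: 0.0
```

Run:
```python
from h import *
a=[]
for n,(r,c) in dict(side=(170,230),top=(195,215)).items():
    s=read_camera(n);cv2.imwrite(f"pics/{n}4.png",s[:,:,::-1]); a.append(cv2.resize(s[r:r+150,c:c+100,::-1],None,fx=4,fy=4,interpolation=cv2.INTER_CUBIC))
cv2.imwrite("pics/c6.png",np.hstack(a))
```

```text
(no output)
```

View pics/c6.png

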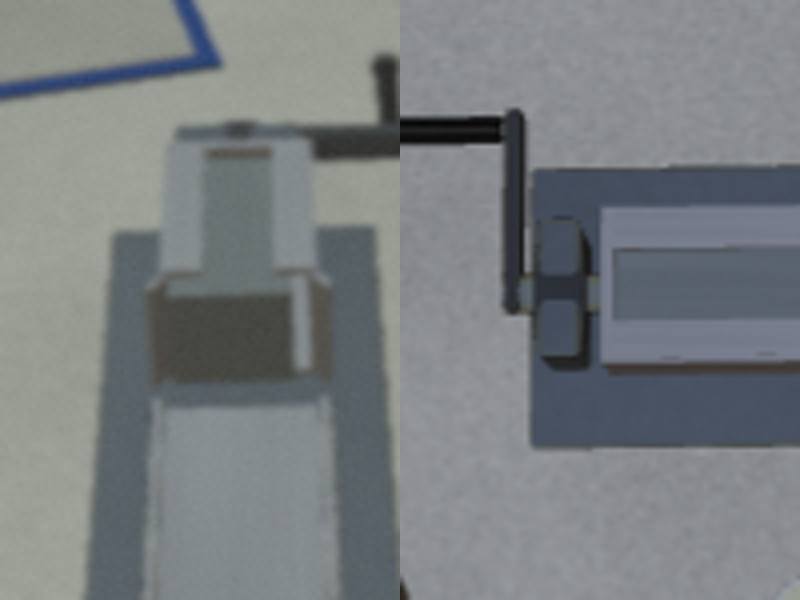

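The crank lies level on the +x side (handle at crop (450,130)). The tray pair is still home in the cage, its near face at (165–295, 293–380) and still one block. I'm handing in.

```bash
python3 -c "
from plant import close_job
print(close_job())"
```

```text
the job is handed in; nothing more can be done
None
```

I capped the loaded tray, pushed the pair fully home in the cage and cranked it half a turn to its other stop. The clean tray should now be underneath with the blocks in it (I couldn't see inside the closed pair), and I handed the job in at about 22 s.

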